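Find the cash box key and open the box

ROBOT

A 7-joint arm with a two-finger parallel gripper is mounted at the origin on a cart in front of the work surface, level with it; the furniture and walls round the work are solid. World frame = base frame: x ahead of the robot, y to its left, z up, the work surface at z = 0. Lengths are in m, angles in rad, forces in N, time in s.
With the tool pointing down it reaches from about 0.35 to 0.9 m from the base axis. Payload 19.9 kg.
Tool frame: the origin (TCP) lies at the very end of the fingers, on their centre line; the grasp point (between the pads) lies 19 mm behind it (env.hold_point_z is the distance from the TCP to the grasp point, in m); z points along the fingers, y is the line along which they close (so a half turn about z gives the same grasp; the last joint's range is limited). The gripper opens to 94 mm and grips with 3 to 60 N. Pads are 16 mm wide; open, the fingers measure 119 mm over their backs; the gripper's body (75 mm by 177 mm) begins 78 mm behind the grasp point.
Start: joints at [-0.042, 0.417, -0.01, 1.614, 0.005, 1.111, -0.053], TCP at [0.625, 0, 0.205] pointing down, gripper open.
Joint ranges: [-2.81, 2.81], [-0.39, 2.02], [-1.27, 1.25], [0.06, 2.57], [-1.19, 4.33], [0.19, 2], [-2.82, 2.82]. Speed limits (rad/s): [1.89, 1.89, 2.39, 2.39, 3.01, 3.01, 3.01].

INTERFACE

Orientations are given as a unit quaternion [x, y, z, w].
In Python, from bench import env, hand, kinematics, read_camera, calibration, sensors gives the robot as it stands. The module is installed in compiled form; this text tells all that it offers. Calls block until the motion is done:
- env.reach(position, orientation): joint-space move of the TCP to a pose.
- env.line_to(position, orientation=None, max_speed=0.15, contact_N=None): straight line of the TCP; orientation=None keeps the orientation; max_speed is the mean speed in m/s. With contact_N (N) it stops when the force on the tool has changed by that much, and returns True; else False.
- env.set_joints(angles): joint-space move.
- hand.move_gripper(opening, force=None): finger opening in m; force is the grip in N (None keeps the last); returns when the fingers have stopped.
- env.pause(seconds).
- kinematics.inverse_kinematics(position, orientation): joint angles nearest the present ones, or None.
- read_camera(name): name is "scene" or "side" or "wrist"; returns (picture, depth): 480x640x3 uint8, red, green, blue; 480x640 float32, m along the optical axis (not along the pixel's ray), 0 where there is no reading.
- calibration(name): a dict with "intrinsics" (3x3 intrinsics, pixels), "rvec" (rotation vector, rad) and "tvec" (3), from world to camera coordinates, as OpenCV has them; the wrist camera has in their place "mount" (4x4, takes a point from camera to tool coordinates, whose origin is the TCP and whose axes are the flange's). Camera axes: x right, y down, z forward; pixel columns grow to the right and rows downward; lengths in m; the calibration is good to about 2 mm. A picture is of the moment at which its call begins: read the wrist's pose just before it. calibration takes no time and is no camera call.
A pose or a line that the arm cannot do raises env.Unreachable and nothing moves.
- env.finish_job(): hands the job in; it is judged then, once.
Readings, each from a call of its own:
- sensors.current_time(): time.
- sensors.current_joints(): joint angles.
- sensors.current_qd(): joint speeds.
- sensors.current_effort(): joint torques, N m.
- sensors.current_position(): TCP position.
- sensors.current_ee_rot(): TCP orientation.
- sensors.current_ft_force(): force on the tool from outside, world axes, zero at the start.
- sensors.current_moment(): the same for the moment, N m.
- sensors.current_grip_width(): finger opening in m.
- sensors.current_gripper_force(): force on a finger pad.
Only numpy, scipy, OpenCV 4.12 (cv2) and the standard library are available. Lean on these libraries where they do the work, as an engineer would, in place of code of your own. Each camera call takes 0.05 s, during which the arm holds its last target. There are 200 camera calls.

TASK

Open the cash box for the day: one of the three keys in the wooden stand fits its lock, so push each in turn fully home and see whether it turns clockwise, putting every key that does not turn back upright in a slot of the stand. When one turns the lock, turn it as far as it goes, leave it in the lock, lift the lid by its knob and leave it standing wide open. Do not move or upset the other things on the table.

Things in the scene. Friction and masses are not known exactly. Their poses are not given: they have to be found in the camera images.
- cash_box: grey sheet-steel cash box fixed to the table, 180 deep (x) x 170 wide (y) x 90 mm high, lid shut; origin under its centre, front to -x. Its front panel slopes 30 degrees from level, from 40 mm high at the front edge to 86 mm; keyhole in its middle, inside a flat bezel 38 mm across. Behind the panel is a flat hinged lid with a knob
- keyhole (a point): centre of the keyhole on the panel's outer face. z points out of the lock, x up the slope, y to the box's left. 10 mm bore with a slot 6.4 mm wide down the slope (-x) to 13 mm from the centre; panel 6 mm thick, a second 10 mm bore 36 mm deep guides the stem's end. A key goes in with its z along this z and its bit to -x; home when its collar lies on the panel (head point 26 mm out). All keys go fully in
- lock (a joint): turn of the lock, rad: 0 locked, grows as the key turns clockwise seen facing the lock, stop at 1.1, stays as left; lid free from 0.6. After some 0.3 rad of play the right key takes the lock along (0.03 N m); a wrong one is blocked (lock under 0.15, forced under 0.3) and comes out only if turned back. Which key fits changes each time and cannot be seen from outside. The right key, once turned, is held in the lock
- lid (a joint): opening of the lid, rad: 0 shut, 1.65 fully open. Hinge along the box's y at its upper back edge (box frame x = +89 mm, z = 86 mm). Stiff hinge: the lid stays where it is left. Held shut by the lock until that is turned
- lid_knob (a point): middle of the head of the steel pull knob on the lid, to be gripped: head 18 mm across and 14 mm tall, this point 22 mm above the lid's face; with the lid shut 82 mm in front of the hinge and 26 mm above it. Axes turn with the lid; z along the knob
- key_stand: wooden block fixed to the table, 150 long (x) x 50 wide (y) x 56 mm high, foot 158 x 58 mm; origin under its centre. Three slots in its top in a row along x: key axes at x = -42, 0, +42 mm, y = 0; each 10 mm wide, reaching 13.5 mm to -x and 6.5 mm to +x of the key axis, 51 mm deep. Keys stand upright in them, bits to -x, collars on the block's top
- key_a_head (a point): a key standing in a slot of the stand at the start: middle of its black moulded head, where it is gripped (26 mm wide along x, 9 mm thick along y, 28 mm tall along z). z runs up along the stem to the head; the bit points to -x. A collar, 16 mm across, has its underside 26 mm below this point and stops the key on the stand or lock; between it and the head is an 8 mm neck
- key_b_head (a point): another such key, as key_a_head. Below the collar each key has a round stem 8 mm thick, 47 mm long with tapered tip, and a flat bit 3.6 mm thick reaching 11.5 mm from the axis, from 8.5 to 33.5 mm below the collar, with one cut; only the place of the cut along the bit differs between the keys. 55 g
- key_c_head (a point): another such key, as key_a_head and key_b_head
- matchbox: matchbox lying flat, 36x54x17 mm (bystander; origin under its centre)
- tent_main: folded black sign standing up, 32x100x73 mm (bystander; origin under its centre)
- incense_dish: flat grey dish, 97 mm across, 14 mm high (bystander; origin under its centre)
- balm_tin: round flat tin, 62 mm across, 24 mm high (bystander; origin under its centre)
- roller_a: small dark bottle with black cap, 27 mm across, 78 mm high (bystander; origin under its centre)
- roller_b: as roller_a
- roller_c: as roller_a

How it is judged:
By the outcome, as a careful person would: the job done as asked, in the order asked, and still so for the second after the job is handed in, with the robot touching nothing.
It also fails if it takes over 72 s, if anything falls off the work surface, if the arm or the gripper's body presses on something with over 40 N, if the wrist force passes 120 N, or if a joint passes its speed limit or range.

## Working session

There is one attempt and no reset: what is moved stays moved. The work goes in short steps, each a Python script; the robot and the scene stay as the last script left them, time stands still between calls to the robot, and variables do not carry over. Pictures are saved under pics/ and viewed, at most 10 in all, crops included, and the job is handed in when it is done.

```bash
mkdir -p pics; ls; python3 - <<'E'
from bench import env, hand, kinematics, read_camera, calibration, sensors
import cv2,numpy as np
for n in ("scene","side"):
    p,d=read_camera(n); cv2.imwrite(f"pics/{n}0.png",p[:,:,::-1]); np.savez(f"{n}0.npz",p=p,d=d)
    c=calibration(n); R=cv2.Rodrigues(np.array(c["rvec"]))[0]; print(n,-R.T@np.array(c["tvec"]).ravel(),R[2],c["intrinsics"])
print(calibration("wrist"),sensors.current_ee_rot(),env.hold_point_z,sensors.current_time())
E
```

```text
pics
scene [-0.07017748  0.59285728  0.64880364] [ 0.70744011 -0.32024963 -0.6300545 ] [[510.47779027   0.         324.23944141]
 [  0.         510.47779027 239.51276359]
 [  0.           0.           1.        ]]
side [0.57787101 1.01875354 0.55685371] [-0.03520647 -0.85069424 -0.52448052] [[468.25985527   0.         317.4950656 ]
 [  0.         468.25985527 248.71257518]
 [  0.           0.           1.        ]]
{'intrinsics': array([[362.12960097,   0.        , 321.22022772],
       [  0.        , 362.12960097, 235.76083376],
       [  0.        ,   0.        ,   1.        ]]), 'mount': array([[ 5.27341395e-05, -9.57995759e-01, -2.86782360e-01,
         8.37166325e-02],
       [ 9.99999989e-01,  8.98494292e-05, -1.16259707e-04,
        -3.34660756e-04],
       [ 1.37143538e-04, -2.86782351e-01,  9.57995754e-01,
        -1.78808087e-01],
       [ 0.00000000e+00,  0.00000000e+00,  0.00000000e+00,
         1.00000000e+00]])} [ 7.07106630e-01  7.07106711e-01 -4.31522978e-04 -3.56090330e-04] 0.0188 0.1
```

View pics/scene0.png

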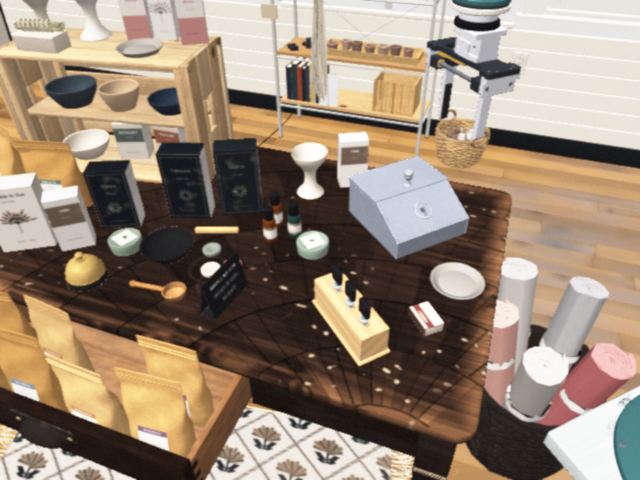

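View pics/side0.png

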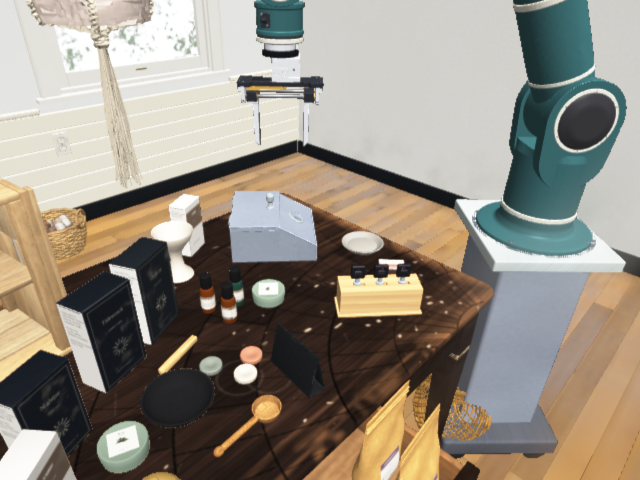

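The scene view shows the key heads at about (337,278), (350,293) and (365,310), the bezel at (423,210) and the knob at (409,175). The side view shows the stand at about (378,295) and the box at (270,225). Next I'll fit the stand and box from the depth clouds.

```bash
cat > m.py <<'E'
import numpy as np,cv2
from bench import calibration
def cloud(n):
    f=np.load(f"{n}0.npz"); d=f["d"]; c=calibration(n); K=c["intrinsics"]
    R=cv2.Rodrigues(np.array(c["rvec"]))[0]; t=np.array(c["tvec"]).ravel()
    v,u=np.mgrid[:480,:640]
    P=np.stack([(u-K[0,2])/K[0,0]*d,(v-K[1,2])/K[1,1]*d,d],-1)
    W=(P-t)@R; W[d==0]=np.nan
    return W,f["p"]
E
python3 - <<'E'
from m import *
np.set_printoptions(precision=4,suppress=True)
W,p=cloud("scene")
for n,(u,v) in dict(k1=(337,278),k2=(350,293),k3=(365,310),hole=(423,210),knob=(409,175),tent=(225,285),tin=(312,245),dish=(457,280),match=(426,318),r1=(270,225),r2=(295,220),r3=(276,208),stand=(330,305)).items(): print(n,W[v,u])
W2,p2=cloud("side")
for n,(u,v) in dict(k1=(357,270),k2=(380,270),k3=(403,269),hole=(296,217),knob=(269,200)).items(): print("s",n,W2[v,u])
def rect(Q): 
    r=cv2.minAreaRect(Q[:,:2].astype(np.float32)*1000); return np.round(r[0],1),np.round(r[1],1),round(r[2],2),len(Q)
for nm,X,im in(("scene",W,p),("side",W2,p2)):
    c=W[305,330]; Q=X.reshape(-1,3); C=im.reshape(-1,3).astype(int)
    near=np.linalg.norm(Q[:,:2]-W[293,350][:2],axis=1)<.11
    m=near&(abs(Q[:,2]-.056)<.004)&(C[:,0]>C[:,2]+40)&(C[:,0]>130); print(nm,"stand top",rect(Q[m]),np.median(Q[m,2]))
    m=near&(Q[:,2]>.07)&(Q[:,2]<.12); print("keys z", np.percentile(Q[m,2],[50,95,99]), rect(Q[m]))
    h=W[210,423]
    near=np.linalg.norm(Q[:,:2]-h[:2]-[.06,0],axis=1)<.16
    m=near&(Q[:,2]>.02)&(Q[:,2]<.095); print("box",rect(Q[m]))
    m=near&(abs(Q[:,2]-.088)<.005); print("lid",rect(Q[m]),np.median(Q[m,2]))
    m=near&(Q[:,2]>.1)&(Q[:,2]<.125); print("knob",np.mean(Q[m],0),np.percentile(Q[m],[2,98],axis=0),m.sum())
    m=near&(Q[:,2]>.048)&(Q[:,2]<.08)
    S=Q[m]; 
    for _ in range(6):
        a=np.linalg.lstsq(np.c_[S[:,:2],np.ones(len(S))],S[:,2],rcond=None)[0]
        r=abs(Q[m]@[a[0],a[1],-1]+a[2]); S=Q[m][r<max(.003,np.median(r))]
    print("slope",a,np.degrees(np.arctan(np.hypot(*a[:2]))),np.degrees(np.arctan2(a[1],a[0])),len(S))
E
```

```text
k1 [0.4669 0.3278 0.0832]
k2 [0.4268 0.3247 0.0843]
k3 [0.3823 0.3224 0.0881]
hole [0.6454 0.038  0.0128]
knob [0.6398 0.0882 0.1161]
tent [0.5741 0.4883 0.0392]
tin [0.6262 0.3035 0.024 ]
dish [0.4419 0.0977 0.0076]
match [0.3817 0.2052 0.0165]
r1 [0.6935 0.3629 0.0449]
r2 [0.686  0.3133 0.0464]
r3 [0.7357 0.3344 0.0496]
stand [0.4516 0.3473 0.0439]
s k1 [0.477  0.325  0.0848]
s k2 [0.4353 0.3241 0.0845]
s k3 [0.3929 0.3205 0.0845]
s hole [0.5898 0.0722 0.0577]
s knob [0.6481 0.0961 0.1113]
scene stand top (array([433. , 321.3]), array([154.1,  52.1]), 3.97, 1548) 0.05613109825310237
keys z [0.087  0.0968 0.0977] (array([431.9, 321.8]), array([111.3,  10.3]), 4.01, 574)
box (array([684.6,  86.2]), array([275.9, 180.1]), 1.6, 6808)
lid (array([719.7,  86.7]), array([204.7, 180.6]), 1.11, 2655) 0.08957512806436256
knob [0.7841 0.1107 0.1133] [[0.6388 0.0811 0.1007]
 [0.8392 0.147  0.1206]] 479
slope [ 0.0243 -0.0013  0.0499] 1.3913124482297456 -3.0534628504042773 1344
side stand top (array([433.7, 322.2]), array([150.7,  54.9]), 4.22, 1137) 0.05570623357290491
keys z [0.0843 0.0957 0.0964] (array([433.3, 323.1]), array([110.7,  12.3]), 3.86, 588)
box (array([686.3,  89.2]), array([273.9, 180.5]), 2.05, 4505)
lid (array([720.5,  89.9]), array([202.1, 179.2]), 1.25, 1869) 0.0895850764813462
knob [0.787  0.1116 0.1141] [[0.6416 0.084  0.1008]
 [0.8403 0.1489 0.1205]] 380
slope [ 0.0259 -0.0058  0.0489] 1.5194232496775772 -12.565291357055413 779
```

```bash
cat >> m.py <<'E'
from bench import env,hand,kinematics,read_camera,sensors
from scipy.spatial.transform import Rotation as Rn
np.set_printoptions(precision=4,suppress=True)
def down(a):  # tool pointing down, tool x at world angle a
    c,s=np.cos(a),np.sin(a); return np.array([[c,s,0],[s,-c,0],[0,0,-1.]])
def kf(b):    # keyhole axes for box yaw b
    return Rn.from_euler("z",b).as_matrix()@Rn.from_euler("y",-np.pi/6).as_matrix()
def lockR(b,s,t=0): # tool at lock, s=+1: tool x up slope; turned clockwise by t
    K=kf(b); x=s*K[:,0]; z=-K[:,2]
    return np.c_[x,np.cross(z,x),z]@Rn.from_euler("z",t).as_matrix()
q=lambda R: Rn.from_matrix(R).as_quat()
ik=lambda p,R: kinematics.inverse_kinematics(list(p),list(q(R)))
def wcam():
    T=np.eye(4); T[:3,3]=sensors.current_position(); T[:3,:3]=Rn.from_quat(sensors.current_ee_rot()).as_matrix()
    p,d=read_camera("wrist"); c=calibration("wrist"); return T@c["mount"],c["intrinsics"],p,d
def wcloud(T,K,d):
    v,u=np.mgrid[:480,:640]
    P=np.stack([(u-K[0,2])/K[0,0]*d,(v-K[1,2])/K[1,1]*d,d],-1)@T[:3,:3].T+T[:3,3]; P[d==0]=np.nan; return P
E
python3 - <<'E'
from m import *
a=np.radians(4)
for s in (1,-1):
    print("stand",s,ik([.4335,.322,.16],down(a+(s<0)*np.pi)))
    for t in (0,.8,1.5): print("lock",s,t,ik(np.array([.59,.088,.063])+kf(0)[:,2]*.06,lockR(0.02,s,t)))
W,p=cloud("scene")
for nm in("scene","side"):
    X,_=cloud(nm);Q=X.reshape(-1,3);k=np.array([.645,.09])
    m=(np.linalg.norm(Q[:,:2]-k,axis=1)<.02)&(Q[:,2]>.103)&(Q[:,2]<.125);print(Q[m].mean(0),Q[m].min(0),Q[m].max(0))
    m=(abs(Q[:,0]-.64)<.1)&(abs(Q[:,1]-.09)<.1)&(abs(Q[:,2]-.0885)<.004)
    r=cv2.minAreaRect(Q[m][:,:2].astype(np.float32)*1000); print(r)
E
```

```text
stand 1 [-0.7538  0.3166  0.0697  1.8742 -0.0266  0.9517 -2.1731]
lock 1 0 [-1.078   0.346   0.9105  2.2779 -0.8716  0.1933 -0.9965]
lock 1 0.8 [-1.2076  0.4294  1.0881  2.2803 -1.1619  0.2812 -1.5352]
lock 1 1.5 [-1.116   0.3653  0.9603  2.2787 -0.9629  0.2129 -2.4122]
stand -1 [-0.3201  0.3502 -0.456   1.8595  0.1838  0.9731  0.7846]
lock -1 0 [-0.2311  0.2342 -0.0631  2.2551  0.8029  0.2061  0.5483]
lock -1 0.8 [-0.1148  0.2391 -0.1912  2.2514  0.8941  0.2294 -0.3328]
lock -1 1.5 [-0.2806  0.2332 -0.0086  2.2566  0.7589  0.1969 -0.9117]
[0.6434 0.0872 0.1152] [0.6365 0.0779 0.1032] [0.6536 0.0937 0.1223]
((677.3460693359375, 86.04145050048828), (114.41761016845703, 179.67477416992188), 2.028137445449829)
[0.6471 0.0901 0.115 ] [0.6395 0.0796 0.1041] [0.6551 0.0964 0.1221]
((679.7710571289062, 87.85853576660156), (108.5451431274414, 179.9166717529297), 3.0127451419830322)
```

```bash
python3 - <<'E'
from m import *
import sys
t0=sensors.current_time()
env.reach([.4335,.322,.185],list(q(down(np.radians(184)))))
print("t",sensors.current_time()-t0)
T,K,p,d=wcam(); np.savez("w_stand.npz",T=T,K=K,p=p,d=d); cv2.imwrite("pics/w_stand.png",p[:,:,::-1])
b=np.radians(2.5); P=np.array([.6458,.0875,0])+Rn.from_euler("z",b).apply([-.0572,0,.063]); print("kh",P)
R=lockR(b,-1)
for h in (.1,.08,.12):
    j=ik(P+h*kf(b)[:,2],R); print(h,j)
    if j is not None: break
env.reach(list(P+h*kf(b)[:,2]),list(q(R))); print("t",sensors.current_time()-t0)
T,K,p,d=wcam(); np.savez("w_lock.npz",T=T,K=K,p=p,d=d); cv2.imwrite("pics/w_lock.png",p[:,:,::-1])
print(sensors.current_position(),sensors.current_joints(),sensors.current_time())
E
```

```text
t 1.4
kh [0.5887 0.085  0.063 ]
0.1 [-0.0349  0.1352 -0.2612  2.2728  0.6079  0.2728  0.7798]
t 2.4667
[0.5393 0.0839 0.15  ] [-0.0357  0.1358 -0.2622  2.2709  0.6071  0.2739  0.7798] 2.6167
```

View pics/w_stand.png

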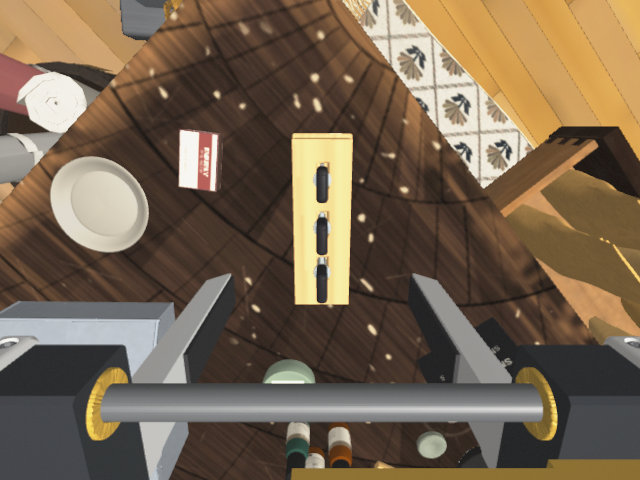

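View pics/w_lock.png

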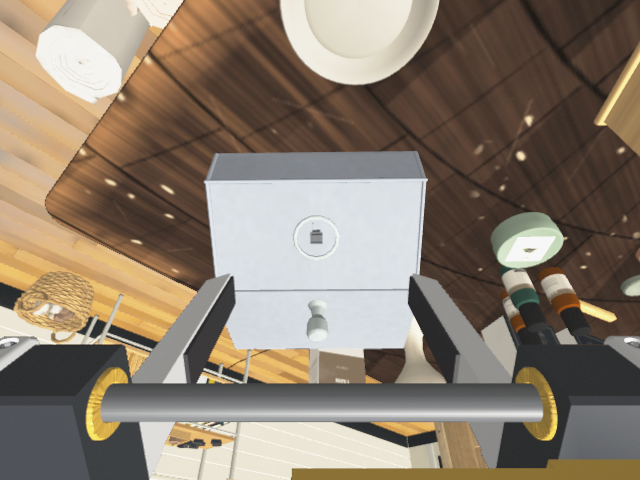

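The wrist view shows the keys in a row at about (322,185), (322,235) and (322,282). The lock view shows the bezel at (316,237), its slot up the image, and the knob at (317,315). I'll zoom in on both and fit edges.

```bash
python3 - <<'E'
from m import *
a=np.load("w_stand.npz")["p"][125:315,285:360,::-1]; b=np.load("w_lock.npz")["p"][205:270,285:350,::-1]
a=cv2.resize(a,None,fx=3.1,fy=3.1,interpolation=cv2.INTER_CUBIC); b=cv2.resize(b,None,fx=8,fy=8,interpolation=cv2.INTER_CUBIC)
c=np.zeros((600,780,3),np.uint8); c[:a.shape[0],:a.shape[1]]=a; c[:b.shape[0],250:250+b.shape[1]]=b; cv2.imwrite("pics/zoom.png",c)
f=np.load("w_stand.npz"); P=wcloud(f["T"],f["K"],f["d"]).reshape(-1,3); C=f["p"].reshape(-1,3).astype(int)
near=np.linalg.norm(P[:,:2]-[.4335,.322],axis=1)<.11
m=near&(abs(P[:,2]-.056)<.004); r=cv2.minAreaRect(P[m][:,:2].astype(np.float32)*1000); print("stand",r,np.median(P[m,2]))
m=near&(P[:,2]>.088); Q=P[m]; cen=[]
ax=np.array([np.cos(np.radians(4)),np.sin(np.radians(4))])
for k in (-1,0,1):
    c0=np.array([.4335,.322])+k*.042*ax; S=Q[np.linalg.norm(Q[:,:2]-c0,axis=1)<.02]
    r=cv2.minAreaRect(S[:,:2].astype(np.float32)*1000); print("key",k,r,len(S),np.percentile(S[:,2],95))
f=np.load("w_lock.npz"); X=wcloud(f["T"],f["K"],f["d"]); 
L=X[185:285,215:420].reshape(-1,3); L=L[~np.isnan(L[:,0])]
for _ in range(5):
    c0=L.mean(0); n=np.linalg.svd(L-c0,full_matrices=False)[2][2]; n*=np.sign(n[2]); L=L[abs((L-c0)@n)<.003]
print("panel n",n,np.degrees(np.arccos(n[2])),"yaw",np.degrees(np.arctan2(-n[1],-n[0])),c0,len(L))
np.savez("panel.npz",n=n,c=c0)
# knob
Q=X.reshape(-1,3); m=(np.linalg.norm(Q[:,:2]-[.6458,.0875],axis=1)<.02)&(Q[:,2]>.103)&(Q[:,2]<.125); print("knob",Q[m].min(0),Q[m].max(0),m.sum())
g=cv2.cvtColor(f["p"],cv2.COLOR_RGB2GRAY)
print(g[222:256,302:334])
E
```

```text
stand ((434.05804443359375, 321.4020080566406), (149.8350372314453, 50.09618377685547), 3.6957292556762695) 0.05549770456199293
key -1 ((397.59698486328125, 315.92626953125), (32.321102142333984, 26.70228385925293), 28.081737518310547) 4375 0.3000769024506804
key 0 ((429.40435791015625, 324.0966491699219), (32.410545349121094, 16.228260040283203), 8.84429931640625) 1218 0.31026146301204655
key 1 ((474.9413146972656, 324.26702880859375), (25.5632381439209, 8.24919319152832), 3.7628376483917236) 326 0.09615944544440151
panel n [-0.4956 -0.0272  0.8681] 29.757384271411183 yaw 3.1370818035818155 [0.5912 0.0849 0.0626] 18222
knob [0.6383 0.0762 0.1032] [0.654  0.0929 0.1214] 465
[[238 242 242 ... 230 214 209]
 [242 239 225 ... 240 233 211]
 [239 224 222 ... 241 241 231]
 ...
 [240 240 233 ... 242 238 230]
 [231 237 240 ... 233 226 223]
 [222 227 239 ... 223 223 224]]
```

View pics/zoom.png

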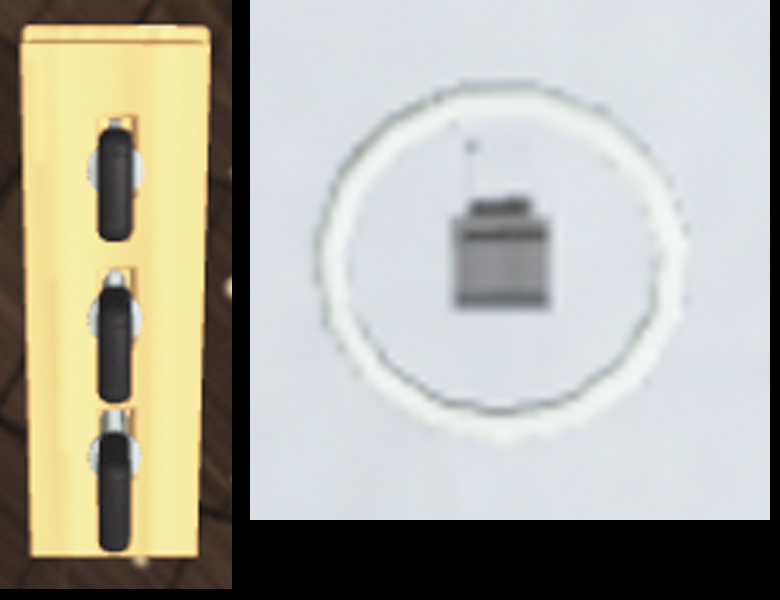

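The slots and bits lie toward image-up (world −x), so the stand yaw is about 3.7°. The keyhole bore centre in the lock view is at pixel (316.1, 237.2).

```bash
python3 - <<'E'
from m import *
f=np.load("w_stand.npz"); P=wcloud(f["T"],f["K"],f["d"]).reshape(-1,3)
ax=np.array([np.cos(np.radians(3.7)),np.sin(np.radians(3.7))]); c=np.array([.43406,.3214])
for k in (-1,0,1):
    c0=c+k*.042*ax; S=P[(np.linalg.norm(P[:,:2]-c0,axis=1)<.02)&(abs(P[:,2]-.093)<.006)]
    print("key",k,c0,cv2.minAreaRect(S[:,:2].astype(np.float32)*1000),len(S),np.percentile(S[:,2],95))
f=np.load("w_lock.npz"); T,K=f["T"],f["K"]; g=np.load("panel.npz"); n,c0=g["n"],g["c"]
r=T[:3,:3]@np.array([(316.1-K[0,2])/K[0,0],(237.2-K[1,2])/K[1,1],1]); o=T[:3,3]
kh=o+r*((c0-o)@n)/(r@n); print("kh",kh)
X=wcloud(T,K,f["d"]).reshape(-1,3); B=kf(np.radians(2.5))
m=(abs((X-c0)@n)<.002)&(np.linalg.norm(X-kh,axis=1)<.12); U=(X[m]-kh)@B
r=cv2.minAreaRect(U[:,:2].astype(np.float32)*1000); print("panel rect in keyhole frame",r,U.min(0),U.max(0))
m=(abs(X[:,2]-.088)<.004)&(abs(X[:,0]-.68)<.1)&(abs(X[:,1]-.085)<.1); print("lid",cv2.minAreaRect(X[m][:,:2].astype(np.float32)*1000),np.median(X[m,2]))
print("knob expected", kh+Rn.from_euler("z",np.radians(2.5)).apply([.0572,0,.049]))
E
```

```text
key -1 [0.3921 0.3187] ((391.655517578125, 318.6171569824219), (25.413564682006836, 9.016180038452148), 3.777273178100586) 400 0.09633190751105367
key 0 [0.4341 0.3214] ((433.21514892578125, 321.4366149902344), (25.382186889648438, 7.910387992858887), 3.8277406692504883) 353 0.09620402088608278
key 1 [0.476  0.3241] ((474.9413146972656, 324.26702880859375), (25.5632381439209, 8.24919319152832), 3.7628376483917236) 331 0.09613677248151661
kh [0.5909 0.0815 0.0624]
panel rect in keyhole frame ((8.894046783447266, 0.33950042724609375), (116.18043518066406, 172.43548583984375), 0.5971801280975342) [-0.0501 -0.0865 -0.0026] [0.0669 0.086  0.0026]
lid ((679.901611328125, 86.46186828613281), (108.93690490722656, 175.81216430664062), 3.4346508979797363) 0.08930505938291791
knob expected [0.6481 0.084  0.1114]
```

```bash
cat >> m.py <<'E'
KEY={-1:(.3917,.3186),0:(.4332,.3214),1:(.4749,.3242)}
SA=np.radians(183.79); KH=np.array([.5909,.0815,.0624]); BY=np.radians(3.1); N=kf(BY)[:,2]; HZ=env.hold_point_z
now=sensors.current_time
def lockP(out,dx=0,dy=0): # TCP for collar standing 'out' above panel, shifted in keyhole frame
    return list(KH+(out+.026-HZ)*N+kf(BY)[:,0]*dx+kf(BY)[:,1]*dy)
def out(): return (np.array(sensors.current_position())-KH)@N-.026+HZ
def pick(k):
    R=list(q(down(SA))); x,y=KEY[k]
    hand.move_gripper(.04); env.reach([x,y,.13],R); env.line_to([x,y,.082-HZ],R,.12)
    hand.move_gripper(0,60); print("grip",sensors.current_grip_width(),now())
    env.line_to([x,y,.135],R,.2)
def fz(): return np.array(sensors.current_ft_force())
def mz(t=0): return float(np.array(sensors.current_moment())@-N)
def insert(dx=0,dy=0):
    R=list(q(lockR(BY,-1))); env.reach(lockP(.062,dx,dy),R); f0=fz()
    env.line_to(lockP(.042,dx,dy),R,.1); c=env.line_to(lockP(-.003,dx,dy),R,.04,12)
    df=fz()-f0; print("contact",c,"out",out(),"dF keyframe",df@kf(BY),"t",now()); return out()
E
python3 - <<'E'
from m import *
pick(1); print(sensors.current_position()); insert()
E
```

```text
grip 0.008477851457011965 5.8417
[0.4749 0.324  0.135 ]
contact True out 5.8899751018332e-05 dF keyframe [ 0.5818 -0.9262 17.884 ] t 8.6833
```

```bash
cat >> m.py <<'E'
def turn(ts,lim=.35,sp=None):
    p=lockP(.0005); m0=None
    for t in ts:
        env.line_to(p,list(q(lockR(BY,-1,t))),.15); m=mz()
        print("turn %.2f mz %.3f F %s t %.2f"%(t,m,fz()@kf(BY),now()))
        if abs(m)>lim: return t
    return None
E
python3 - <<'E'
from m import *
env.line_to(lockP(.0005)); print(mz(),fz()@kf(BY))
print(turn([.15,.3,.36,.42,.48,.54,.6]),sensors.current_joints())
E
```

```text
-0.008769591811808836 [-0.7676 -0.5164 -0.2015]
turn 0.15 mz -0.012 F [ 0.3372  0.3576 -0.8001] t 9.23
turn 0.30 mz -0.044 F [-1.715  -3.3908  0.0671] t 9.53
turn 0.36 mz -0.153 F [-2.9807 -5.6003  0.9603] t 9.78
turn 0.42 mz -0.231 F [-2.487  -5.0555  0.3697] t 10.03
turn 0.48 mz -0.412 F [-2.5352 -4.6608  2.0357] t 10.28
0.48 [ 0.0124  0.379  -0.2891  2.2173  1.3801  0.1976 -0.4044]
```

Moment climbs steeply to 0.41 N·m, so this key is blocked and is a wrong one. I'll turn it back, return it to its slot and try the middle key.

```bash
cat >> m.py <<'E'
def putback(k):
    env.line_to(lockP(.0005),list(q(lockR(BY,-1,0))),.15); print("mz0",mz())
    c=env.line_to(lockP(.02),None,.08,25); print("pull",c,out())
    if c: return False
    env.line_to(lockP(.075),None,.2)
    x,y=KEY[k]; R=list(q(down(SA))); env.reach([x,y,.135],R); env.line_to([x,y,.115],R,.1)
    c=env.line_to([x,y,.0805-HZ],R,.06,12); z=sensors.current_position()[2]+HZ-.082
    print("putback contact",c,"above home",z,now())
    if abs(z)>.003: return False
    hand.move_gripper(.04); env.line_to([x,y,.13],R,.25); return True
E
python3 - <<'E'
from m import *
if putback(1):
    T,K,p,d=wcam(); cv2.imwrite("pics/back1.png",cv2.resize(p[120:320,220:420,::-1],None,fx=2,fy=2))
    pick(0)
    if abs(insert())<.003:
        env.line_to(lockP(.0005)); print(mz()); print(turn([.15,.3,.36,.42,.48,.54,.6]),sensors.current_joints())
E
```

```text
mz0 0.024601968024376496
pull False 0.02000801707150304
putback contact True above home 1.0067174370895215e-05 13.95
grip 0.00877469835880953 16.8917
contact True out 9.33609493098328e-05 dF keyframe [-0.7053 -0.9058 16.976 ] t 19.7667
0.06375162560937926
turn 0.15 mz 0.090 F [-0.1329 -0.0416 -0.6369] t 20.32
turn 0.30 mz -0.002 F [-0.0622 -0.5224 -0.6536] t 20.62
turn 0.36 mz 0.009 F [-0.3383 -0.8313 -0.6392] t 20.87
turn 0.42 mz -0.015 F [-1.9309 -1.6652 -0.2289] t 21.12
turn 0.48 mz 0.006 F [-1.6832 -1.561   0.0617] t 21.37
turn 0.54 mz 0.012 F [-2.4783 -2.0797 -0.7656] t 21.62
turn 0.60 mz -0.009 F [-2.8302 -1.9747 -0.4518] t 21.87
None [ 0.0712  0.3864 -0.3574  2.2149  1.4028  0.2212 -0.5386]
```

View pics/back1.png

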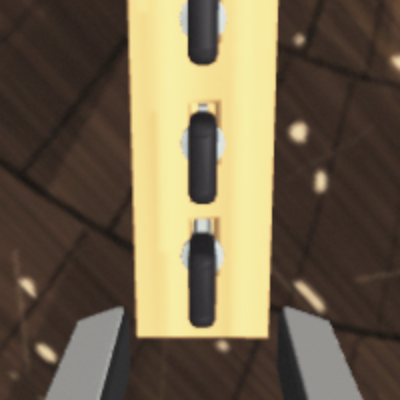

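Key 1 is back upright in its slot (crop about (202,280)). The middle key turns freely, so I'll turn it on to the stop.

```bash
python3 - <<'E'
from m import *
print(turn([.8,1.0,1.15,1.25,1.32,1.38,1.43,1.48,1.53,1.58,1.63],.3),sensors.current_joints())
E
```

```text
turn 0.80 mz 0.024 F [-2.9223 -1.3315 -1.8081] t 22.22
turn 1.00 mz 0.038 F [-2.5651 -0.8347 -0.7414] t 22.57
turn 1.15 mz -0.017 F [-2.0607 -0.7209  0.0808] t 22.87
turn 1.25 mz -0.003 F [-3.4212  0.0817 -1.5237] t 23.12
turn 1.32 mz -0.010 F [-1.9543  0.213  -1.332 ] t 23.37
turn 1.38 mz -0.006 F [-2.8988  0.8372  0.0325] t 23.62
turn 1.43 mz 0.012 F [-1.6418  1.1264 -0.0469] t 23.87
turn 1.48 mz -0.059 F [-3.6847  2.0783 -0.298 ] t 24.12
turn 1.53 mz -0.119 F [-4.7264  0.9665 -0.2461] t 24.37
turn 1.58 mz -0.188 F [-4.9922  1.0778  0.4262] t 24.62
turn 1.63 mz -0.275 F [-5.7648  0.4921  1.8406] t 24.87
None [ 0.0455  0.383  -0.3279  2.2163  1.3933  0.2107 -1.5646]
```

The lock stopped at about 1.45 rad of key turn. Next I'll release the key, back off, and check the clearance behind the box.

```bash
python3 - <<'E'
from m import *
hand.move_gripper(.04); env.line_to(lockP(.07),None,.25); print(now(),fz()@kf(BY))
Rb=Rn.from_euler("z",BY); H=KH+Rb.apply([.1392,0,.023]); print("hinge",H)
for nm in("scene","side"):
    X=cloud(nm)[0].reshape(-1,3); U=Rb.inv().apply(X-H)
    m=(U[:,0]>.01)&(U[:,0]<.25)&(abs(U[:,1])<.2)&(X[:,2]>.03)
    h,_,_=np.histogram2d(U[m,0],U[m,1],bins=[np.arange(.01,.26,.03),np.arange(-.2,.21,.04)])
    Z=np.zeros(h.shape)
    for u,z in zip(U[m],X[m,2]):
        i,j=min(int((u[0]-.01)/.03),7),min(int((u[1]+.2)/.04),9); Z[i,j]=max(Z[i,j],z)
    print(nm,"rows x from hinge +.01 step .03, cols y -.2 step .04\n",Z.round(2))
Rd=down(BY+np.pi)
for th in np.arange(0,1.7,.4): print(th, ik(H+Rb.apply([-.082*np.cos(th)+.026*np.sin(th),0,.082*np.sin(th)+.026*np.cos(th)-.015]),Rd))
E
```

```text
26.125 [ 0.056  -0.6286 -0.2526]
hinge [0.7299 0.089  0.0854]
scene rows x from hinge +.01 step .03, cols y -.2 step .04
 [[0.   0.   0.   0.   0.   0.   0.   0.   0.   0.  ]
 [0.   0.   0.   0.   0.09 0.12 0.   0.1  0.11 0.  ]
 [0.   0.   0.   0.   0.12 0.12 0.12 0.11 0.11 0.1 ]
 [0.   0.   0.   0.   0.12 0.12 0.12 0.11 0.1  0.11]
 [0.   0.   0.   0.   0.   0.   0.   0.11 0.11 0.  ]
 [0.   0.   0.   0.   0.   0.19 0.38 0.   0.   0.  ]
 [0.   0.   0.   0.   0.   0.   0.38 0.   0.   0.  ]
 [0.   0.   0.   0.   0.   0.   0.   0.   0.   0.  ]]
side rows x from hinge +.01 step .03, cols y -.2 step .04
 [[0.   0.   0.   0.   0.   0.   0.   0.   0.   0.  ]
 [0.   0.   0.   0.   0.09 0.11 0.   0.11 0.11 0.  ]
 [0.   0.   0.   0.   0.12 0.12 0.12 0.11 0.11 0.11]
 [0.   0.   0.   0.   0.12 0.49 0.5  0.5  0.5  0.11]
 [0.   0.   0.   0.   0.   0.46 0.46 0.49 0.5  0.  ]
 [0.   0.   0.   0.   0.   0.25 0.46 0.45 0.5  0.  ]
 [0.   0.   0.   0.   0.   0.3  0.46 0.21 0.5  0.  ]
 [0.   0.   0.   0.   0.   0.   0.46 0.49 0.5  0.  ]]
0.0 [ 0.5091  0.8516 -1.0703  1.6017  0.7952  1.1797  0.8854]
0.4 [ 0.497   0.8401 -1.0803  1.5353  0.7685  1.2378  0.9198]
0.8 [ 0.4658  0.8557 -1.0781  1.4411  0.7625  1.2981  0.9542]
1.2000000000000002 [ 0.4219  0.8944 -1.0676  1.3328  0.7754  1.3511  0.9869]
1.6 [ 0.3748  0.9486 -1.054   1.2261  0.8014  1.3888  1.017 ]
```

```bash
cat >> m.py <<'E'
Rb=Rn.from_euler("z",BY); H=KH+Rb.apply([.1392,0,.023])
def knobP(th,up=0,g=.015):
    c,s=np.cos(th),np.sin(th); return list(H+Rb.apply([-.082*c+.026*s,0,.082*s+.026*c])+[0,0,up-g])
E
python3 - <<'E'
from m import *
R=list(q(down(BY+np.pi)))
env.reach(knobP(0,.06),R); print(sensors.current_joints())
print(env.line_to(knobP(0),R,.12,10)); hand.move_gripper(0,40); print("grip",sensors.current_grip_width(),fz(),now())
for th in np.arange(.15,1.66,.15):
    env.line_to(knobP(th),R,.1); f=fz(); print("%.2f"%th,f,sensors.current_grip_width(),now())
    if np.linalg.norm(f)>35: print("stop"); break
E
```

```text
[ 0.5234  0.7826 -1.103   1.5583  0.7235  1.257   0.93  ]
False
grip 0.017229515256755912 [-0.4755  0.9794  3.994 ] 29.1167
0.15 [-3.3917  0.4601 -0.1636] 0.016525831058053147 29.3917
0.30 [-4.479   0.2627  0.9733] 0.016821302187535546 29.6667
0.45 [-3.702   0.6988  0.7798] 0.01666093073936621 29.9417
0.60 [-2.127   2.2438  0.523 ] 0.016809358005180606 30.2167
0.75 [-0.5734  2.1568 -2.8492] 0.016671715544907692 30.4917
0.90 [ 1.9006  3.2552 -5.5489] 0.01669750130154812 30.7667
1.05 [ 0.8614  3.4147 -5.0844] 0.016459625327091564 31.0417
1.20 [ 0.8541  4.1225 -2.1356] 0.016063947957153744 31.3167
1.35 [1.5892 4.4035 1.9853] 0.01533261087028261 31.5917
1.50 [0.0905 3.5512 5.253 ] 0.014797034524912125 31.8667
1.65 [2.8915 3.2321 7.28  ] 0.014265654985160423 32.1417
```

```bash
python3 - <<'E'
from m import *
R=list(q(down(BY+np.pi)))
hand.move_gripper(.05); env.line_to(knobP(1.65,.1),R,.25); env.reach([.5,.2,.3],R); print(now())
for n in("scene","side"):
    p,d=read_camera(n); cv2.imwrite(f"pics/{n}1.png",p[:,:,::-1]); np.savez(f"{n}0.npz",p=p,d=d)
    X=cloud(n)[0].reshape(-1,3); U=Rb.inv().apply(X-H)
    m=(abs(U[:,1])<.07)&(U[:,2]>.045)&(U[:,2]<.11)&(abs(U[:,0])<.05); s=np.polyfit(U[m,2],U[m,0],1)
    print(n,"lid tilt from vertical rad",np.arctan(s[0]),m.sum())
E
```

```text
34.525
scene lid tilt from vertical rad -0.11371593588486878 1307
side lid tilt from vertical rad -0.14040162288776825 270
```

View pics/scene1.png

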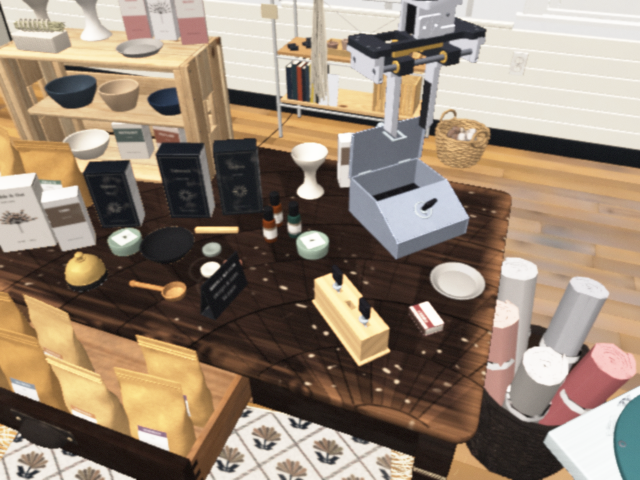

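View pics/side1.png

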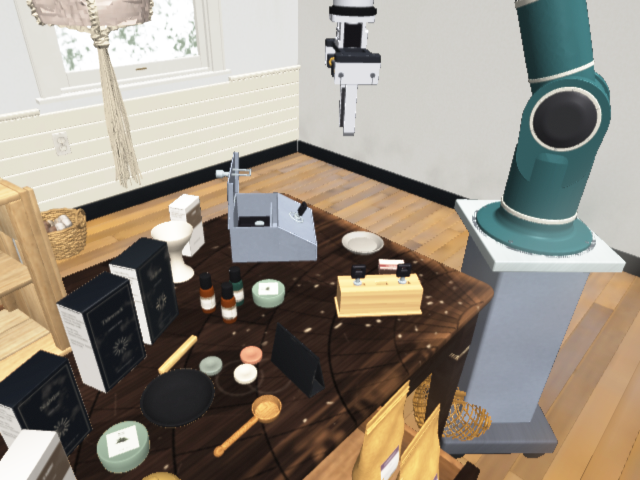

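The pictures show the key left turned in the lock (scene (428,207)). The two other keys stand upright in the stand and the bystanders are where they were. The lid is up but only at about 1.45 rad, so I'll push its inner face on to the stop with closed fingers.

```bash
python3 - <<'E'
from m import *
R=list(q(down(BY+np.pi)))
P=lambda x,z: list(H+Rb.apply([x,0,z]))
hand.move_gripper(0,10); env.reach(P(-.06,.16),R); env.line_to(P(-.06,.075),R,.2)
c=env.line_to(P(.012,.075),R,.05,18); print(c,Rb.inv().apply(np.array(sensors.current_position())-H),fz(),now())
env.line_to(P(-.06,.075),R,.2); env.line_to(P(-.06,.17),R,.25); env.reach([.5,.2,.3],R)
for n in("scene","side"):
    p,d=read_camera(n); cv2.imwrite(f"pics/{n}2.png",p[:,:,::-1]); np.savez(f"{n}0.npz",p=p,d=d)
    X=cloud(n)[0].reshape(-1,3); U=Rb.inv().apply(X-H)
    m=(abs(U[:,1])<.07)&(U[:,2]>.045)&(U[:,2]<.09)&(abs(U[:,0])<.03); s=np.polyfit(U[m,2],U[m,0],1)
    print(n,"tilt",np.arctan(s[0]),m.sum())
print(now())
E
```

```text
True [-0.0403  0.0003  0.0745] [-11.6534  -3.4262   8.0738] 37.5833
scene tilt 0.03539253765324529 983
side tilt 0.0469471967507288 199
39.3167
```

```bash
python3 - <<'E'
import cv2,numpy as np
a=cv2.imread("pics/side2.png")[130:280,200:450]; b=cv2.imread("pics/scene2.png")[100:360,300:520]
a=cv2.resize(a,None,fx=1.5,fy=1.5,interpolation=2)
a2=cv2.resize(cv2.imread("pics/side2.png")[140:250,215:325],(370,370),interpolation=2)
c=np.zeros((600,800,3),np.uint8); c[:225,:375]=a; c[228:598,:370]=a2; b=cv2.resize(b,(415,490),interpolation=2); c[:490,380:795]=b
cv2.imwrite("pics/fin.png",c)
E
```

```text
(no output)
```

View pics/fin.png

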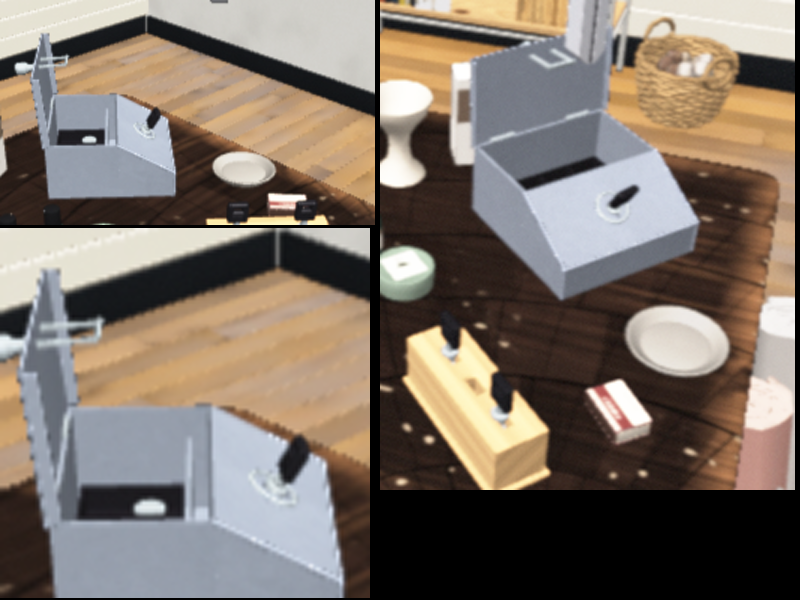

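The picture shows the lid leaning back past vertical; my fingers pushed on its hasp staple, which explains the early contact. The key is in the lock, turned, and the other two keys stand in the stand. I'm handing the job in.

```bash
python3 -c "
from bench import env
print(env.finish_job())"
```

```text
the job is handed in; nothing more can be done
None
```

The job is handed in at about 39 s of the 72 s allowed: the first key tried was blocked and is back upright in its slot, the middle key turned the lock to its stop and stays in it, the third key was not needed, and the lid stands wide open at roughly 1.6 of 1.65 rad, with nothing else on the table seen to have moved.

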